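Unlock the roller foot file from its holder and hang it up to dry

ROBOT

A 6-joint arm with a two-finger parallel gripper is mounted at the origin on a cart in front of the work surface, level with it; the furniture and walls round the work are solid. World frame = base frame: x ahead of the robot, y to its left, z up, the work surface at z = 0. Lengths are in mm, angles in rad, forces in N, time in s.
With the tool pointing down it reaches from about 350 to 775 mm from the base axis. Payload 5.5 kg.
Tool frame: the origin (TCP) lies on the mounting face of the last link; the fingertips stand 173 mm ahead of it and the grasp point (between the pads) lies 155 mm ahead of it (arm.tip_reach is the z of the fingertips in the tool frame, in mm); z points along the fingers, y is the line along which they close (so a half turn about z gives the same grasp; the last joint's range is limited). The gripper opens to 85 mm and grips with 20 to 120 N. Pads are 22 mm wide; open, the fingers measure 114 mm over their backs; the gripper's body (76 mm by 85 mm) begins 54 mm behind the grasp point. The pads swing forward as they close: fully open they stand 13 mm farther back than shut.
Start: joints at [-1.278, 0.313, 0.046, 1.304, 0, 1.431], TCP at [241.16, -522.01, 404.723] pointing down, gripper open.
Joint ranges: [-2.76, 2.76], [-0.86, 1.69], [-1.03, 1.26], [-2.2, 2.34], [-1.47, 1.5], [-3.14, 3.14]. Speed limits (rad/s): [2.57, 2.57, 3.14, 3.14, 3.14, 3.14].

INTERFACE

Orientations are given as a 3x3 rotation matrix whose columns are the frame's x, y, z axes.
In Python, from cell import arm, vision, models gives the robot as it stands.
- The arm moves only by the shell command python3 -m handwheel 'ROWS'. ROWS is text: rows parted by semicolons, each of 7 numbers parted by spaces: the shift along the tool's x, y, z scaled (see below), then the turn, a rotation vector about the tool's x, y, z scaled (see below), then the opening, from -1 (shut) to 1 (fully open), so that 0 is half open. In form: dx dy dz ax ay az gripper; .... A call has 1 to 12 rows; each row shifts and turns the commanded pose from where the row before left it, along the tool's axes as they then stand; what a row does not reach is not made up. The controller multiplies each number of a shift by 30 cm and each number of a turn by 0.1 rad. A row lasts 1/12 s, in which the tool goes at most 41.7 mm and 7.16 degrees, less where a joint would pass 70% of its speed; a pose out of reach is approached as far as the arm can. A call with a number of a shift or a turn outside -1 to 1 is refused whole. A call with a gripper value outside its range is refused whole. The fingers move at their own pace and stop on an object; the grip force is fixed at half the most. Time passes only in rows, so rows that do not move let the fingers close. It gives the time, the measured TCP pose, the force, the opening and the grip force at its end, in the units of the state.
- arm.read_state(): the state, without advancing time (a new reading comes with each control period).
- vision.snapshot(name): name is "side" or "top" or "wrist"; returns (picture, depth): 420x560x3 uint8, red, green, blue; 420x560 float32, mm along the optical axis (not along the pixel's ray), 0 where there is no reading.
- vision.camera_params(name): a dict with "K" (3x3 intrinsics, pixels), "k1" (the pictures are not rectified: a ray, as slopes to the right and down, at radius r is drawn at 1 + k1 r^2 times it, then the intrinsics apply), "position" and "rotation" of the camera in the world. Camera axes: x right, y down, z forward; pixel columns grow to the right and rows downward; lengths in mm; the calibration is good to about 2 mm. A picture is of the moment at which its call begins: read the wrist's pose just before it. camera_params takes no time and is no camera call; for the wrist camera it gives the pose at the moment of the call.
- arm.sign_off(): hands the job in; it is judged then, once.
Trained networks look in the newest picture that a camera, given by its name, has taken for a name from the list of things; names that differ only in an ending like _2 or _b are one class to them, and where a whole thing is asked for, a point or a joint stands for the part that bears it (a point fixed in the world has none). Each returns a list of dicts, best first, with "score" (0 to 1); they miss things now and then, are a little off and sometimes report something else, mostly with a low value. They report only what shows in the picture. A call takes as long as a camera call. They do not tell look-alikes from the thing itself.
- models.spot_in(thing, camera): "box" ([centre column, centre row, width, height] in pixels, round what is visible of it).
- models.mark_of(thing, camera): "location" ([row, column] in pixels: a listed point, or the origin of a listed thing).
The state is a dict: "time_s": time; "joint_positions": joint angles; "joint_vel": joint speeds; "effort": joint torques, N m; "ee_pos": TCP position; "orientation": TCP orientation; "wrist_force": force on the tool from outside, world axes, zero at the start; "ft_torque": the same for the moment, N m; "grip_width": opening from 0.0 (shut) to 1.0 (fully open); "gripper_force": force on a finger pad.
Only numpy, scipy, OpenCV 4.12 (cv2) and the standard library are available. Lean on these libraries where they do the work, as an engineer would, in place of code of your own. Each camera call takes 0.05 s, during which the arm holds its last target. There are 200 camera calls.

TASK

The roller foot file stands locked in its upright twist-lock holder and comes free only at one hidden angle, some way anticlockwise (seen from above): find that angle by feel, with light upward tugs, and pull the file out without forcing the lock. Then hang it by the loop of its handle on the hook of the drying stand, let go, and leave it hanging still and upright, without disturbing the two jars and the spray bottle.

Things in the scene. Friction and masses are not known exactly. Their poses are not given: they have to be found in the camera images.
- foot_file: Roller foot file, 135 mm long, 0.08 to 0.17 kg, upright. Origin: centre of its underside (bottom of the roller), 40 mm above the desk while in the holder; z runs up to the loop, y along the roller. White guard disc 30 mm in diameter at z 30 to 38 mm; flat blue handle at z 38 to 102 mm, 30 mm wide along y, 12 mm thick along x. Looks the same after half a turn.
- file_grip (a point): Where to grip the handle, across its 30 mm width (fingers closing along the file's y): on the file's axis, 82 mm above its underside. Fingers closed across the 12 mm thickness would block the loop. Axes as the file's.
- file_eye (a point): Point in the opening of the hanging loop above the handle, on the file's axis 120 mm above its underside. The loop is of 7 mm round bar, 30 mm wide outside. Its opening runs through along the file's x, is 16 mm wide along y, and reaches from 18 mm below this point to 8 mm above it (rounded top). Axes as the file's.
- file_roller (a point): Centre of the dark roller at the file's foot (11 mm in diameter, 28 mm long along the file's y), on the file's axis 5.5 mm above its underside, under a neck 9 mm in diameter. Axes as the file's.
- holder: White upright holder with steel bands, fixed to the desk: 52 mm in diameter, 85 mm high; grey foot 92 mm in diameter, 17 mm high. Origin: centre of its underside. Round well 33 mm in diameter down to a floor 40 mm above the desk. The file's guard disc sits in the well's mouth and hides the lock below it. Raised 45 mm, the file is clear of the holder.
- holder_lock (a point): Centre of the lock plate in the well, 55 to 63 mm above the desk, with a slot 14 mm wide right across. The roller below has 4 mm of play upward and passes only lying along the slot (within about 0.1 rad). The slot's direction is hidden and new each time, unrelated to this frame: turn the file 0.45 to 1.8 rad anticlockwise from its start; past the slot it locks again. Let go, it stays as turned.
- lock_plate (a joint): How far the sprung lock plate has been pulled up from its seat (m, 0 at rest). It starts to lift at about 9 N, has given 2 mm at 15 N and 6 mm at 27 N, the most it may bear, and stops dead at 10 mm. It does not turn.
- stand: Drying stand fixed to the desk: dark round foot 100 mm in diameter and 18 mm high, steel post 12 mm in diameter with a small dark ball on top (top 223 mm above the desk). Origin: centre of its underside; the hook points along its -x axis.
- hook_seat (a point): Axis of the hook's level bar, 50 mm out from the post's axis and 205 mm above the desk; here the loop should hang. The bar is 6 mm in diameter, along the stand's x axis, level from the post to 70 mm out. Axes as the stand's.
- hook_tip (a point): Free end of the hook, 86 mm out from the post along the stand's -x and 214 mm above the desk: from 70 mm out the bar bends up by 9 mm to here. Axes as the stand's.
- jar_pink: Bystander: clear screw-top jar with pink contents, 39 mm in diameter, 43 mm high, loose. Origin: centre of its underside.
- jar_gold: Bystander: low clear jar with gold flakes, 43 mm wide, 25 mm high, loose. Origin: centre of its underside.
- spray_bottle: Bystander: small white bottle with a red cap, 36x42 mm, 106 mm high, loose. Origin: centre of its underside.
Mind the look-alikes: they are no part of the job. What is meant by the foot_file is not green or turquoise, and is the smaller of those in its own colour.

How it is judged (in metres and radians):
On the way:
1. the file is pulled clear of the holder: its roller more than 95 mm above the desk and the holder untouched by the file (height (world z) of file_roller above 0.095 m and contact force between foot_file and holder below 0.1 N), for 0.2 s.
At the end, for the whole second after the job is handed in: The file hangs by its loop on the hook: loop point 10 to 76 mm out from the post, within 12 mm sideways of the bar, 190 to 212 mm above the desk; within 0.3 rad of upright, weight on the stand, slower than 50 mm/s, not touched by the fingers (x of file_eye in the frame of stand between -0.076 and -0.01 m and y of file_eye in the frame of stand between -0.012 and 0.012 m and z of file_eye in the frame of stand between 0.19 and 0.212 m and angle between foot_file's own z axis and vertical below 0.3 rad and contact force between foot_file and stand above 0.3 N and linear speed of foot_file below 0.05 m/s and contact force between foot_file and the fingers below 0.05 N).
It fails at once if the lock is forced: its sprung plate is pulled up more than 6 mm (about 27 N) (value of joint lock_plate above 0.006 m).
It fails at once if a jar or the bottle is shifted more than 30 mm or tipped by more than 0.4 rad (distance of any of jar_pink, jar_gold, spray_bottle from where it was at the start of the episode above 0.03 m or angle between any of jar_pink, jar_gold, spray_bottle's own z axis and vertical above 0.4 rad).
It also fails if it takes over 64 s, if anything falls off the work surface, if the arm or the gripper's body presses on something with over 40 N, if the wrist force passes 120 N, or if a joint passes its speed limit or range.

## Working session

There is one attempt and no reset: what is moved stays moved. The work goes in short steps, Python scripts to look and compute and a shell command to move; the robot and the scene stay as the last step left them, time stands still between calls to the robot, and variables do not carry over. Pictures are saved under pics/ and viewed, at most 10 in all, crops included, and the job is handed in when it is done.

```bash
mkdir -p pics; ls
cat > h.py <<'E'
import numpy as np, cv2
from cell import arm, vision, models
def snap(cam,fn=None,crop=None,scale=1):
    P=vision.camera_params(cam); im,d=vision.snapshot(cam)
    if fn:
        o=im[:,:,::-1]
        if crop: o=o[crop[1]:crop[3],crop[0]:crop[2]]
        cv2.imwrite('pics/'+fn,cv2.resize(o,None,fx=scale,fy=scale,interpolation=cv2.INTER_CUBIC))
    return P,im,d
def ray(P,u,v):
    K=np.array(P['K']);x=(u-K[0,2])/K[0,0];y=(v-K[1,2])/K[1,1];k=P['k1'];X,Y=x,y
    for _ in range(20):
        r=X*X+Y*Y; X,Y=x/(1+k*r),y/(1+k*r)
    return np.array(P['rotation'])@np.array([X,Y,1.])
def atz(P,u,v,z):
    r=ray(P,u,v);p=np.array(P['position']);return p+r*(z-p[2])/r[2]
def atd(P,u,v,d): return np.array(P['position'])+ray(P,u,v)*d
def proj(P,p):
    c=np.array(P['rotation']).T@(np.array(p)-np.array(P['position']));a=c[:2]/c[2];a=a*(1+P['k1']*(a@a));K=np.array(P['K'])
    return K[0,0]*a[0]+K[0,2],K[1,1]*a[1]+K[1,2]
E
python3 - <<'E'
from h import *
for c in ['top','side']:
    P,im,d=snap(c,c+'0.png')
    print(c,np.round(P['position']),np.round(P['rotation'],2).tolist(),P['k1'])
    for t in ['foot_file','file_grip','file_eye','holder','stand','hook_seat','hook_tip','jar_pink','jar_gold','spray_bottle']:
        for m in models.mark_of(t,c)[:4]:
            v,u=m['location'];v0,u0=int(round(v)),int(round(u))
            dd=d[min(max(v0,0),419),min(max(u0,0),559)]
            print(t,round(m['score'],2),round(u),round(v),np.round(atd(P,u,v,dd)))
E
```

```text
pics
top [ 362. -122. 1059.] [[0.01, -0.98, 0.2], [-1.0, -0.02, -0.02], [0.02, -0.2, -0.98]] 0.0021283920830267532
foot_file 0.74 218 204 [559. -34.  76.]
foot_file 0.71 248 278 [415. -96. 131.]
foot_file 0.68 208 260 [442. -26. 157.]
foot_file 0.49 166 274 [423.  64.  59.]
file_grip 0.83 200 256 [446. -16. 182.]
file_grip 0.68 250 274 [ 418. -100.  174.]
file_grip 0.62 159 265 [437.  68. 102.]
file_grip 0.56 217 193 [565. -36. 143.]
file_eye 0.66 213 191 [562. -31. 169.]
file_eye 0.66 199 252 [453. -14. 183.]
file_eye 0.6 249 272 [421. -98. 173.]
file_eye 0.52 158 266 [433.  65. 131.]
holder 0.89 224 206 [553. -45.  84.]
holder 0.63 214 191 [563. -33. 170.]
stand 0.55 346 207 [ 567. -289.   19.]
hook_seat 0.79 368 207 [ 530. -298.  206.]
hook_tip 0.65 374 231 [ 488. -304.  215.]
hook_tip 0.42 222 208 [550. -41.  84.]
jar_pink 0.67 283 252 [ 469. -161.   45.]
jar_gold 0.62 276 223 [ 531. -146.   25.]
spray_bottle 0.67 279 167 [ 644. -152.   42.]
side [ 532. -987.  507.] [[1.0, 0.03, -0.01], [0.02, -0.4, 0.92], [0.02, -0.92, -0.4]] -0.036393632937417465
foot_file 0.81 246 241 [452. -18.   2.]
foot_file 0.78 229 257 [425. -85.   1.]
foot_file 0.57 237 221 [436. -24.  49.]
foot_file 0.44 307 320 [ 571. -300.   13.]
file_grip 0.81 247 191 [456. -17. 114.]
file_grip 0.6 227 207 [ 425. -102.  114.]
file_grip 0.55 238 188 [439. -29. 123.]
file_grip 0.49 304 190 [567. -43. 129.]
file_eye 0.87 224 184 [370. 299.   1.]
file_eye 0.75 236 170 [434. -24. 158.]
file_eye 0.68 245 164 [433. 210.  91.]
file_eye 0.62 304 170 [565. -41. 168.]
holder 0.71 300 243 [563. -57.  21.]
stand 0.75 306 321 [ 569. -304.   14.]
hook_seat 0.75 277 199 [514. 121.  39.]
hook_tip 0.89 256 202 [ 491. -306.  214.]
jar_pink 0.97 250 275 [ 473. -175.   15.]
jar_gold 0.83 286 272 [ 537. -164.   18.]
spray_bottle 0.97 352 280 [ 655. -171.   10.]
```

View pics/top0.png

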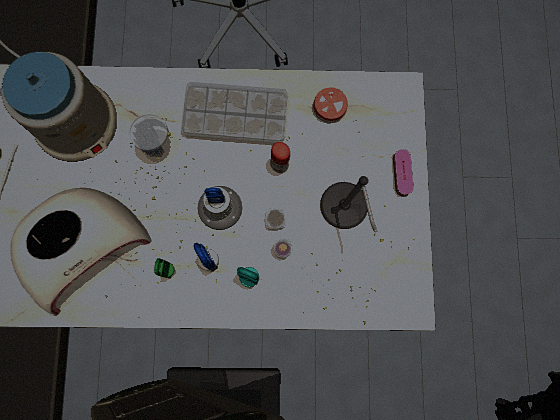

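View pics/side0.png

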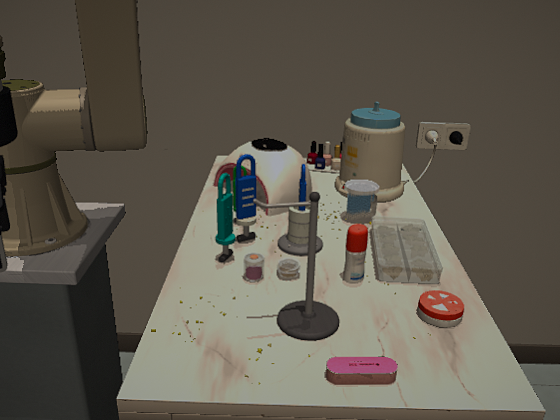

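The blue file in the holder, top (214,191) / side (303,190), is the smaller blue one. The larger blue one, top (205,256), the turquoise (248,275) and the green (165,268) are look-alikes standing free. I chose the one in the holder and will check it in a close crop from above.

```bash
cat >> h.py <<'E'
def plan(target,yaw=None,n=None):
    """tool-axes total shift (units of 300mm) and turn (units .1rad); yaw = world angle of tool y axis, mod pi"""
    s=arm.read_state();R=np.array(s['orientation']);p=np.array(s['ee_pos'])
    if np.abs(p).max()<5: p=p*1000
    d=R.T@(np.array(target)-p)/300
    cy=np.arctan2(R[1,1],R[0,1]); o=''
    if yaw is not None:
        dy=(yaw-cy+np.pi/2)%np.pi-np.pi/2; o=' world yaw change %.3f -> tool az total %.2f'%(dy,-dy*10)
    print('shift',np.round(d,3),'norm mm',round(300*np.linalg.norm(d)),o)
E
python3 - <<'E'
from h import *
s=arm.read_state();print(s['time_s'],s['ee_pos'],np.round(s['orientation'],3).tolist(),s['joint_positions'],s['wrist_force'],s['grip_width'])
plan([520,-35,430])
P=vision.camera_params('wrist');R=np.array(s['orientation']);print(R.T@(np.array(P['position'])-np.array(s['ee_pos'])),np.round(R.T@np.array(P['rotation']),2))
E
```

```text
1.1 [ 241.15996478 -522.01720834  404.72495186] [[0.908, 0.419, 0.0], [0.419, -0.908, -0.0], [-0.0, 0.0, -1.0]] [-1.27760385e+00  3.13206202e-01  4.61129421e-02  1.30359600e+00
  4.47050309e-06  1.43122286e+00] [-0.0519988   0.11901023 -0.03455693] 0.9991222871507047
shift [ 1.525 -1.084 -0.084] norm mm 562 
[81.21228056  1.20094761 29.79262629] [[-0.   -0.95 -0.32]
 [ 1.   -0.   -0.  ]
 [ 0.   -0.32  0.95]]
```

```bash
python3 -m handwheel '.11 -.0685 -.006 0 0 0 1;.11 -.0685 -.006 0 0 0 1;.11 -.0685 -.006 0 0 0 1;.11 -.0685 -.006 0 0 0 1;.11 -.0685 -.006 0 0 0 1;.11 -.0685 -.006 0 0 0 1;.11 -.0685 -.006 0 0 0 1;.11 -.0685 -.006 0 0 0 1;.11 -.0685 -.006 0 0 0 1;.11 -.0685 -.006 0 0 0 1;.11 -.0685 -.006 0 0 0 1;.11 -.0685 -.006 0 0 0 1' >/dev/null; python3 -m handwheel '.11 -.0685 -.006 0 0 0 1;.11 -.0685 -.006 0 0 0 1;.11 -.0685 -.006 0 0 0 1;0 0 0 0 0 0 1;0 0 0 0 0 0 1;0 0 0 0 0 0 1'
python3 - <<'E'
from h import *
P,im,d=snap('wrist','w1.png')
print(arm.read_state()['ee_pos'])
for t in ['file_grip','file_eye','holder','foot_file']:
    for m in models.mark_of(t,'wrist')[:3]:
        v,u=m['location'];dd=d[min(max(int(v),0),419),min(max(int(u),0),559)]
        print(t,round(m['score'],2),round(u),round(v),np.round(atd(P,u,v,dd)))
# blue pixels in 3D
h=cv2.cvtColor(im,cv2.COLOR_RGB2HSV)
m=(h[:,:,0]>105)&(h[:,:,0]<130)&(h[:,:,1]>120)&(d>0)
vs,us=np.nonzero(m);X=np.array([atd(P,u,v,d[v,u]) for u,v in zip(us,vs)])
s=(np.abs(X[:,0]-560)<35)&(np.abs(X[:,1]+38)<35);X=X[s]
print(len(X))
for lo,hi in [(88,140),(140,158),(158,180)]:
    Y=X[(X[:,2]>lo)&(X[:,2]<hi)]
    if len(Y)>10:
        r=cv2.minAreaRect(Y[:,:2].astype(np.float32)); print(lo,hi,len(Y),r)
E
```

```text
time_s: 2.6
ee_pos: [561.1, -34.5, 431.4]
orientation: [[0.907, 0.42, -0.001], [0.42, -0.907, -0.0], [-0.001, -0.0, -1.0]]
wrist_force: [0.7, -0.1, 0.4]
grip_width: 0.998
gripper_force: 0.0
[560.82898544 -35.15052178 431.54028739]
file_grip 0.86 148 254 [446.  63. 100.]
file_grip 0.74 275 325 [428. -95. 113.]
file_grip 0.65 270 197 [568. -25. 142.]
file_eye 0.78 203 311 [465. -12. 181.]
file_eye 0.65 134 268 [444.  65. 131.]
file_eye 0.6 275 208 [561. -33. 141.]
holder 0.76 275 174 [577. -26.  79.]
foot_file 0.83 171 226 [442.  67.  13.]
foot_file 0.71 271 180 [570. -24.  79.]
foot_file 0.62 276 278 [426. -95.   4.]
1727
88 140 193 ((570.4155883789062, -28.512189865112305), (2.2883758544921875, 27.394052505493164), 6.843656539916992)
140 158 354 ((564.998779296875, -29.552539825439453), (11.524760246276855, 27.675870895385742), 3.0319061279296875)
158 180 292 ((565.63525390625, -29.34980010986328), (5.674633026123047, 26.74799156188965), 3.2300851345062256)
```

View pics/w1.png

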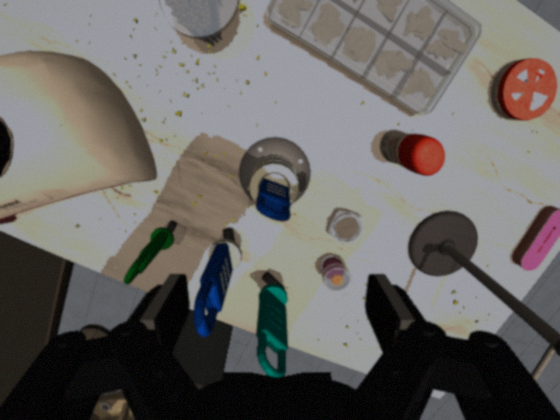

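The blue file in the holder, (275,198) in the wrist picture, is clearly shorter than the free blue one at (212,290). Its width runs at about 93° in the world, with its centre at about (565,-29.5). Next I turn to match it and line up.

```bash
python3 -m handwheel '0 0 0 0 0 .94 1;0 0 0 0 0 .94 1;0 0 0 0 0 .94 1;0 0 0 0 0 .94 1;0 0 0 0 0 0 1;0 0 0 0 0 0 1'
python3 - <<'E'
from h import *
plan([565.3,-29.5,279],1.625); s=arm.read_state(); print(s['joint_positions'])
# second look for the pose
P,im,d=snap('wrist')
h=cv2.cvtColor(im,cv2.COLOR_RGB2HSV)
m=(h[:,:,0]>105)&(h[:,:,0]<130)&(h[:,:,1]>120)&(d>0)
vs,us=np.nonzero(m);X=np.array([atd(P,u,v,d[v,u]) for u,v in zip(us,vs)])
X=X[(np.abs(X[:,0]-565)<35)&(np.abs(X[:,1]+30)<35)]
for lo,hi in [(88,140),(140,158),(158,180)]:
    Y=X[(X[:,2]>lo)&(X[:,2]<hi)]
    if len(Y)>10: print(lo,hi,len(Y),cv2.minAreaRect(Y[:,:2].astype(np.float32)))
E
```

```text
time_s: 3.35
ee_pos: [561.0, -35.3, 431.9]
orientation: [[0.998, 0.058, 0.0], [0.058, -0.998, -0.0], [0.0, 0.0, -1.0]]
wrist_force: [0.0, 0.4, 0.3]
grip_width: 0.998
gripper_force: 0.0
shift [ 0.015 -0.019  0.51 ] norm mm 153  world yaw change -0.004 -> tool az total 0.04
[-2.05645938e-01  2.81985624e-01  6.93646449e-02  1.35796795e+00
 -1.17458005e-04  2.87789426e+00]
88 140 201 ((570.765869140625, -30.120285034179688), (1.6169353723526, 26.93354606628418), 1.055086374282837)
140 158 366 ((565.2891235351562, -29.999975204467773), (10.904813766479492, 27.763269424438477), 2.963794231414795)
158 180 286 ((565.642822265625, -30.16859245300293), (5.833658218383789, 26.225811004638672), 3.1349730491638184)
```

```bash
python3 -m handwheel '.015 -.018 0 0 0 0 1;0 0 .1 0 0 0 1;0 0 .1 0 0 0 1;0 0 .1 0 0 0 1;0 0 .1 0 0 0 1;0 0 .1 0 0 0 1;0 0 .01 0 0 0 1;0 0 0 0 0 0 1;0 0 0 0 0 0 1'; python3 -m handwheel '0 0 0 0 0 0 -1;0 0 0 0 0 0 -1;0 0 0 0 0 0 -1;0 0 0 0 0 0 -1;0 0 0 0 0 0 -1;0 0 0 0 0 0 -1;0 0 0 0 0 0 -1;0 0 0 0 0 0 -1;0 0 0 0 0 0 -1;0 0 0 0 0 0 -1'
```

```text
time_s: 4.15
ee_pos: [565.9, -28.8, 279.6]
orientation: [[0.998, 0.057, 0.001], [0.057, -0.998, -0.0], [0.001, 0.0, -1.0]]
wrist_force: [-0.1, -0.5, 0.4]
grip_width: 0.998
gripper_force: 0.0
time_s: 4.98
ee_pos: [565.7, -29.1, 279.5]
orientation: [[0.998, 0.057, 0.001], [0.057, -0.998, -0.001], [0.001, 0.001, -1.0]]
wrist_force: [-0.6, -1.2, 5.2]
grip_width: 0.34
gripper_force: 59.1
```

```bash
python3 -m handwheel '0 0 -.007 0 0 0 -1;0 0 -.006 0 0 0 -1;0 0 0 0 0 0 -1;0 0 0 0 0 0 -1'; python3 -m handwheel '0 0 -.006 0 0 0 -1;0 0 0 0 0 0 -1;0 0 0 0 0 0 -1'
```

```text
time_s: 5.32
ee_pos: [565.5, -29.1, 282.4]
orientation: [[0.998, 0.057, -0.0], [0.057, -0.998, -0.0], [-0.0, 0.0, -1.0]]
wrist_force: [1.1, -2.5, -1.4]
grip_width: 0.34
gripper_force: 59.4
time_s: 5.57
ee_pos: [565.4, -29.1, 283.9]
orientation: [[0.998, 0.057, -0.001], [0.057, -0.998, -0.0], [-0.001, 0.0, -1.0]]
wrist_force: [1.8, -2.4, -6.3]
grip_width: 0.339
gripper_force: 60.4
```

```bash
python3 -m handwheel '0 0 .012 0 0 0 -1;0 0 0 0 0 -1 -1;0 0 0 0 0 -1 -1;0 0 0 0 0 -1 -1;0 0 0 0 0 -1 -1;0 0 0 0 0 -1 -1;0 0 0 0 0 0 -1;0 0 -.006 0 0 0 -1;0 0 -.006 0 0 0 -1;0 0 0 0 0 0 -1;0 0 0 0 0 0 -1'; python3 -m handwheel '0 0 .012 0 0 0 -1;0 0 0 0 0 -.75 -1;0 0 0 0 0 -.75 -1;0 0 0 0 0 0 -1;0 0 -.006 0 0 0 -1;0 0 -.006 0 0 0 -1;0 0 0 0 0 0 -1;0 0 0 0 0 0 -1'
```

```text
time_s: 6.48
ee_pos: [565.3, -28.8, 284.6]
orientation: [[0.849, 0.528, -0.0], [0.528, -0.849, 0.0], [0.0, -0.0, -1.0]]
wrist_force: [-0.6, -0.2, -0.4]
grip_width: 0.343
gripper_force: 61.1
time_s: 7.15
ee_pos: [565.2, -28.8, 284.4]
orientation: [[0.761, 0.649, -0.001], [0.649, -0.761, 0.0], [-0.0, -0.001, -1.0]]
wrist_force: [0.1, 1.9, -2.7]
grip_width: 0.346
gripper_force: 60.9
```

```bash
python3 -m handwheel '0 0 -.004 0 0 0 -1;0 0 0 0 0 0 -1;0 0 0 0 0 0 -1'
python3 - <<'E'
from h import *
s=arm.read_state();print(s['ft_torque'],s['joint_positions'])
E
```

```text
time_s: 7.4
ee_pos: [565.2, -28.9, 285.7]
orientation: [[0.761, 0.649, -0.0], [0.649, -0.761, -0.0], [-0.0, -0.0, -1.0]]
wrist_force: [-1.2, 1.2, -2.0]
grip_width: 0.343
gripper_force: 61.0
[ 0.37409169  0.26042062 -0.01631067] [-1.92904542e-01  3.58329096e-01 -1.89379278e-01  1.02343054e+00
 -1.29663003e-04  2.24210560e+00]
```

```bash
python3 -m handwheel '0 0 -.006 0 0 0 -1;0 0 0 0 0 0 -1;0 0 0 0 0 0 -1'; python3 -m handwheel '0 0 -.006 0 0 0 -1;0 0 0 0 0 0 -1;0 0 0 0 0 0 -1'
```

```text
time_s: 7.65
ee_pos: [565.5, -29.0, 287.8]
orientation: [[0.761, 0.649, 0.001], [0.649, -0.761, -0.0], [0.0, 0.001, -1.0]]
wrist_force: [-0.3, 2.3, -0.7]
grip_width: 0.341
gripper_force: 61.0
time_s: 7.9
ee_pos: [565.6, -29.0, 289.5]
orientation: [[0.76, 0.649, 0.001], [0.649, -0.76, -0.0], [0.0, 0.001, -1.0]]
wrist_force: [0.3, 0.8, -0.3]
grip_width: 0.34
gripper_force: 61.0
```

No load after 10 mm of lift, well beyond the 4 mm of play, so this is the slot. I'll keep lifting gently.

```bash
python3 -m handwheel '0 0 -.012 0 0 0 -1;0 0 -.012 0 0 0 -1;0 0 0 0 0 0 -1;0 0 0 0 0 0 -1' ; python3 -m handwheel '0 0 -.02 0 0 0 -1;0 0 -.02 0 0 0 -1;0 0 -.02 0 0 0 -1;0 0 -.02 0 0 0 -1;0 0 -.02 0 0 0 -1;0 0 -.04 0 0 0 -1;0 0 -.04 0 0 0 -1;0 0 -.04 0 0 0 -1;0 0 -.04 0 0 0 -1;0 0 -.04 0 0 0 -1;0 0 0 0 0 0 -1;0 0 0 0 0 0 -1'
python3 - <<'E'
from h import *
P,im,d=snap('side','s2.png')
for t in ['file_grip','file_eye','file_roller','hook_seat','hook_tip','stand']:
  for c in ['side','top']:
    if c=='top' : vision.snapshot('top') if t=='file_grip' else 0
    for m in models.mark_of(t,c)[:4]:
        v,u=m['location'];print(c,t,round(m['score'],2),round(u,1),round(v,1))
E
```

```text
time_s: 8.23
ee_pos: [565.6, -29.0, 296.9]
orientation: [[0.76, 0.649, 0.001], [0.649, -0.76, -0.001], [0.0, 0.001, -1.0]]
wrist_force: [0.7, 0.5, -1.2]
grip_width: 0.345
gripper_force: 61.1
time_s: 9.23
ee_pos: [565.7, -29.0, 387.3]
orientation: [[0.76, 0.649, 0.002], [0.649, -0.76, -0.001], [0.001, 0.002, -1.0]]
wrist_force: [-0.2, 0.1, -1.7]
grip_width: 0.339
gripper_force: 61.0
side file_grip 0.73 239.5 189.3
side file_grip 0.67 305.6 135.8
side file_grip 0.65 225.0 205.0
side file_grip 0.62 247.0 190.7
top file_grip 0.95 201.7 257.0
top file_grip 0.9 249.4 272.4
top file_grip 0.65 160.3 264.3
top file_grip 0.51 210.3 181.6
side file_eye 0.77 225.6 189.1
side file_eye 0.74 308.6 115.8
side file_eye 0.62 246.3 162.9
side file_eye 0.56 233.8 169.1
top file_eye 0.92 199.5 252.2
top file_eye 0.84 245.6 272.4
top file_eye 0.53 207.7 177.8
top file_eye 0.43 156.4 265.8
side file_roller 0.95 244.4 235.5
side file_roller 0.86 223.0 254.2
side file_roller 0.6 237.0 218.1
side file_roller 0.58 302.9 175.2
top file_roller 0.89 211.0 261.2
top file_roller 0.65 212.3 189.4
top file_roller 0.61 250.9 275.4
top file_roller 0.44 168.1 272.1
top hook_seat 0.94 367.4 208.3
top hook_seat 0.23 341.2 207.3
side hook_tip 0.62 253.7 201.5
top hook_tip 0.92 373.8 230.7
side stand 0.88 308.1 320.6
side stand 0.71 300.4 219.5
top stand 0.74 207.8 176.9
top stand 0.65 343.1 205.9
```

View pics/s2.png

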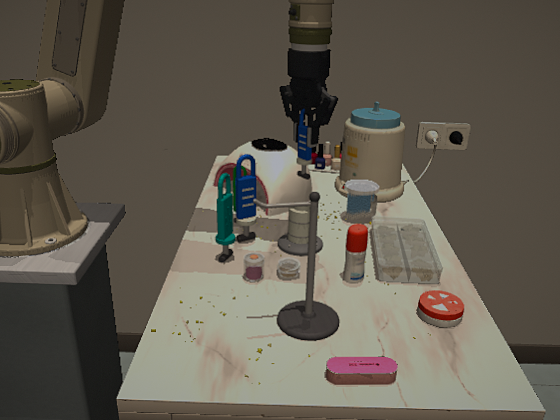

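The file is out and held upright, at (304,150). The stand's ball is at (314,197) and the hook tip at (255,202). Next I measure the hook.

Run:
```python
from h import *
P=vision.camera_params('top')
print('tip',atz(P,373.8,230.7,214),'seat',atz(P,367.4,208.3,205),'foot',atz(P,344,206,9))
S=vision.camera_params('side')
print('side tip at y plane'); 
t=atz(P,373.8,230.7,214); print(proj(S,t), 'vs 254.7 202')
P,im,d=snap('top')
X=[]
for v in range(160,250):
    for u in range(340,395):
        if d[v,u]>0:
            p=atd(P,u,v,d[v,u])
            if p[2]>190: X.append(p)
X=np.array(X);print(len(X))
bar=X[(X[:,2]<218)]
ball=X[X[:,0]>560]; print('ball',ball.mean(0), len(ball))
B=X[X[:,0]<555]; 
vx,vy,x0,y0=cv2.fitLine(B[:,:2].astype(np.float32),cv2.DIST_HUBER,0,.01,.01).ravel();print('line',vx,vy,x0,y0,B.min(0),B.max(0),'yaw',np.arctan(vy/vx))
print('y at x=515',y0+(515-x0)*vy/vx)
```

```text
tip [ 489.18914554 -304.09589915  214.        ] seat [ 528.50611536 -296.24141458  205.        ] foot [ 570.89682144 -287.77523232    9.        ]
side tip at y plane
(np.float64(254.90364464357518), np.float64(201.29821789946675)) vs 254.7 202
259
ball [ 571.73808687 -287.39752492  213.64069716] 103
line 0.9782443 0.20745619 521.5454 -299.12427 [ 488.0579606  -307.90719186  202.11632107] [ 554.84748526 -289.44501303  219.05805768] yaw 0.20897385
y at x=515 -300.51236
```

```bash
python3 -m handwheel '0 0 0 0 0 1 -1;0 0 0 0 0 1 -1;0 0 0 0 0 1 -1;0 0 0 0 0 1 -1;0 0 0 0 0 1 -1;0 0 0 0 0 0 -1;0 0 0 0 0 0 -1'
python3 - <<'E'
from h import *
plan([455,-312,387],.205+np.pi/2)
E
```

```text
time_s: 10.57
ee_pos: [565.4, -28.9, 386.4]
orientation: [[0.978, 0.208, 0.0], [0.208, -0.978, -0.0], [0.0, 0.0, -1.0]]
wrist_force: [-0.9, -0.1, -2.2]
grip_width: 0.34
gripper_force: 61.1
shift [-0.556  0.846 -0.002] norm mm 304  world yaw change -0.005 -> tool az total 0.05
```

```bash
python3 -m handwheel '-.0556 .0846 0 0 0 0 -1;-.0556 .0846 0 0 0 0 -1;-.0556 .0846 0 0 0 0 -1;-.0556 .0846 0 0 0 0 -1;-.0556 .0846 0 0 0 0 -1;-.0556 .0846 0 0 0 0 -1;-.0556 .0846 0 0 0 0 -1;-.0556 .0846 0 0 0 0 -1;-.0556 .0846 0 0 0 0 -1;-.0556 .0846 0 0 0 0 -1;0 0 0 0 0 0 -1;0 0 0 0 0 0 -1' >/dev/null; python3 -m handwheel '0 0 .06 0 0 0 -1;0 0 .06 0 0 0 -1;0 0 .06 0 0 0 -1;0 0 0 0 0 0 -1;0 0 0 0 0 0 -1;0 0 0 0 0 0 -1'
python3 - <<'E'
from h import *
P,im,d=snap('side','s3.png',(170,90,380,290),3)
s=arm.read_state();e=np.array(s['ee_pos'])+np.array([0,0,-119.5])
print(e,'eye exp',proj(P,e),'top',proj(P,e+[0,0,15]),'under',proj(P,e-[0,0,120]))
for t in ['file_eye','file_grip','file_roller','hook_tip']:
    for m in models.mark_of(t,'side')[:4]:
        v,u=m['location'];print(t,round(m['score'],2),round(u,1),round(v,1),d[int(v),int(u)])
plan([512.7,-300.2,e[2]+119.5],.205+np.pi/2)
E
```

```text
time_s: 12.07
ee_pos: [454.8, -311.1, 333.4]
orientation: [[0.978, 0.207, 0.001], [0.207, -0.978, -0.001], [0.001, 0.001, -1.0]]
wrist_force: [0.3, 0.3, -1.9]
grip_width: 0.345
gripper_force: 61.1
[ 454.91127975 -311.35786469  214.23800871] eye exp (np.float64(229.96250310346795), np.float64(202.48257195678767)) top (np.float64(229.79692601893322), np.float64(192.50059028201966)) under (np.float64(231.2381205401784), np.float64(276.8306420246307))
file_eye 0.74 244.3 163.0 1268.0918
file_grip 0.83 248.4 189.6 1040.9675
file_grip 0.56 228.0 208.4 681.33215
file_roller 0.94 244.4 238.8 1080.6378
file_roller 0.73 233.0 272.2 979.9577
file_roller 0.73 228.0 254.2 752.3967
hook_tip 0.7 257.4 199.2 1295.8466
shift [ 0.197  0.002 -0.001] norm mm 59  world yaw change -0.002 -> tool az total 0.02
```

View pics/s3.png

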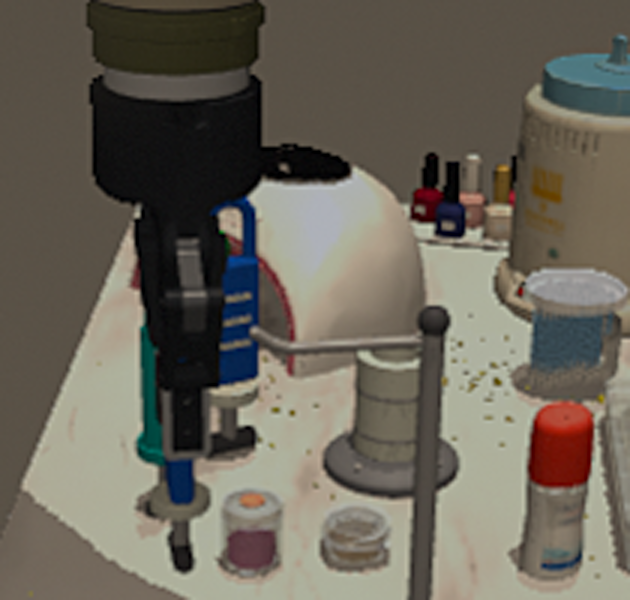

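The file hangs upright below the closed fingers, roller at about (230,277), as predicted. The hook tip is at (255,201). Advancing slowly along the bar.

```bash
python3 -m handwheel '.018 0 0 0 0 0 -1;.018 0 0 0 0 0 -1;.018 0 0 0 0 0 -1;.018 0 0 0 0 0 -1;.018 0 0 0 0 0 -1;.018 0 0 0 0 0 -1;.018 0 0 0 0 0 -1;0 0 0 0 0 0 -1'; python3 -m handwheel '.018 0 0 0 0 0 -1;.018 0 0 0 0 0 -1;.018 0 0 0 0 0 -1;.016 0 0 0 0 0 -1;0 0 0 0 0 0 -1;0 0 0 0 0 0 -1'
python3 - <<'E'
from h import *
P,im,d=snap('side','s4.png',(170,90,380,290),3)
P,im,d=snap('top','t4.png',(320,150,420,250),5)
E
```

```text
time_s: 12.98
ee_pos: [492.3, -303.6, 332.3]
orientation: [[0.978, 0.206, 0.001], [0.206, -0.978, -0.0], [0.0, 0.0, -1.0]]
wrist_force: [0.2, -0.1, -0.4]
grip_width: 0.343
gripper_force: 61.1
time_s: 13.48
ee_pos: [512.1, -299.4, 332.3]
orientation: [[0.979, 0.206, -0.0], [0.206, -0.979, -0.0], [-0.0, 0.0, -1.0]]
wrist_force: [-0.2, -0.1, -1.4]
grip_width: 0.344
gripper_force: 61.1
```

View pics/s4.png

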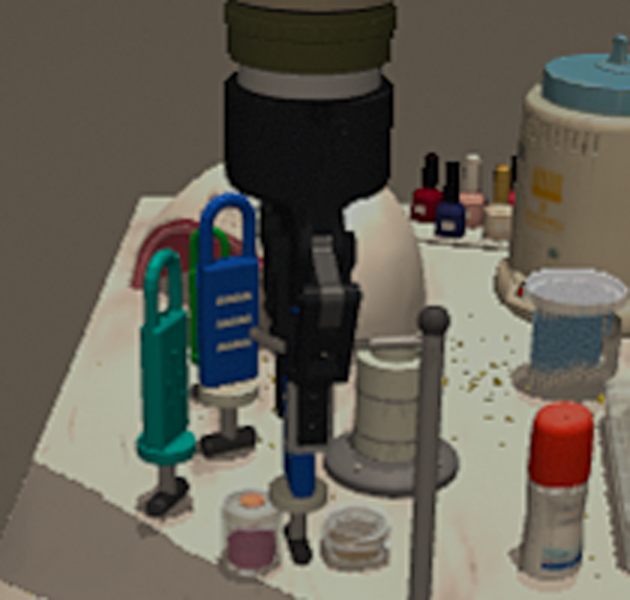

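The hook passes between the fingers, from (263,338) to (425,340) in the crop, with no contact force, so the loop is threaded. Lowering until it bears on the bar.

```bash
python3 -m handwheel '0 0 .012 0 0 0 -1;0 0 .012 0 0 0 -1;0 0 .01 0 0 0 -1;0 0 0 0 0 0 -1;0 0 0 0 0 0 -1'; python3 -m handwheel '0 0 .007 0 0 0 -1;0 0 0 0 0 0 -1;0 0 0 0 0 0 -1';python3 -m handwheel '0 0 .005 0 0 0 -1;0 0 0 0 0 0 -1;0 0 0 0 0 0 -1'
```

```text
time_s: 14.0
ee_pos: [511.6, -299.5, 321.8]
orientation: [[0.979, 0.205, -0.001], [0.205, -0.979, 0.0], [-0.001, -0.001, -1.0]]
wrist_force: [0.4, -0.5, -1.1]
grip_width: 0.34
gripper_force: 61.1
time_s: 14.25
ee_pos: [511.8, -299.5, 320.1]
orientation: [[0.979, 0.205, 0.0], [0.205, -0.979, -0.0], [0.0, 0.0, -1.0]]
wrist_force: [0.3, -0.5, -1.3]
grip_width: 0.343
gripper_force: 61.1
time_s: 14.5
ee_pos: [511.9, -299.5, 319.4]
orientation: [[0.979, 0.205, 0.001], [0.205, -0.979, -0.001], [0.001, 0.001, -1.0]]
wrist_force: [-1.0, 1.9, 5.5]
grip_width: 0.342
gripper_force: 61.8
```

```bash
python3 -m handwheel '0 0 -.004 0 0 0 -1;0 0 0 0 0 0 -1;0 0 0 0 0 0 -.25;0 0 0 0 0 0 -.2;0 0 0 0 0 0 -.15;0 0 0 0 0 0 -.1;0 0 0 0 0 0 0;0 0 0 0 0 0 .2;0 0 0 0 0 0 .4;0 0 0 0 0 0 .5;0 0 0 0 0 0 .5;0 0 0 0 0 0 .5'
python3 - <<'E'
from h import *
P,im,d=snap('side','s5.png',(170,90,380,290),3)
E
```

```text
time_s: 15.5
ee_pos: [511.8, -299.5, 319.8]
orientation: [[0.979, 0.205, 0.0], [0.205, -0.979, -0.0], [0.0, 0.0, -1.0]]
wrist_force: [-0.2, -0.2, -0.1]
grip_width: 0.749
gripper_force: 0.0
```

View pics/s5.png

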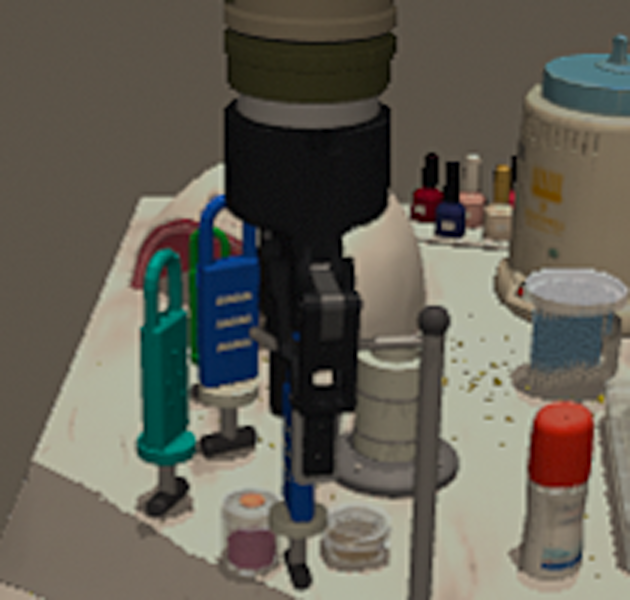

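Fingers are open and the file hangs from the hook, roller at (298,575) in the crop. Withdrawing straight up.

```bash
python3 -m handwheel '0 0 -.01 0 0 0 .5;0 0 -.02 0 0 0 .5;0 0 -.04 0 0 0 .5;0 0 -.06 0 0 0 .5;0 0 -.06 0 0 0 .5;0 0 -.08 0 0 0 .5;0 0 -.08 0 0 0 .5;0 0 0 0 0 0 .5;0 0 0 0 0 0 .5;0 0 0 0 0 0 .5;0 0 0 0 0 0 .5;0 0 0 0 0 0 .5' 
python3 -m handwheel '0 0 0 0 0 0 .5;0 0 0 0 0 0 .5;0 0 0 0 0 0 .5;0 0 0 0 0 0 .5;0 0 0 0 0 0 .5;0 0 0 0 0 0 .5;0 0 0 0 0 0 .5;0 0 0 0 0 0 .5;0 0 0 0 0 0 .5;0 0 0 0 0 0 .5;0 0 0 0 0 0 .5;0 0 0 0 0 0 .5' >/dev/null
python3 - <<'E'
from h import *
P,im,d=snap('side','s6.png',(170,90,380,290),3)
P,im2,d=snap('side'); print(np.abs(im[190:310,200:310].astype(int)-im2[190:310,200:310]).mean())
E
```

```text
time_s: 16.55
ee_pos: [511.6, -299.3, 423.5]
orientation: [[0.979, 0.205, -0.002], [0.205, -0.979, 0.001], [-0.001, -0.002, -1.0]]
wrist_force: [0.9, -0.2, -0.7]
grip_width: 0.748
gripper_force: 0.0
0.5612373737373737
```

View pics/s6.png

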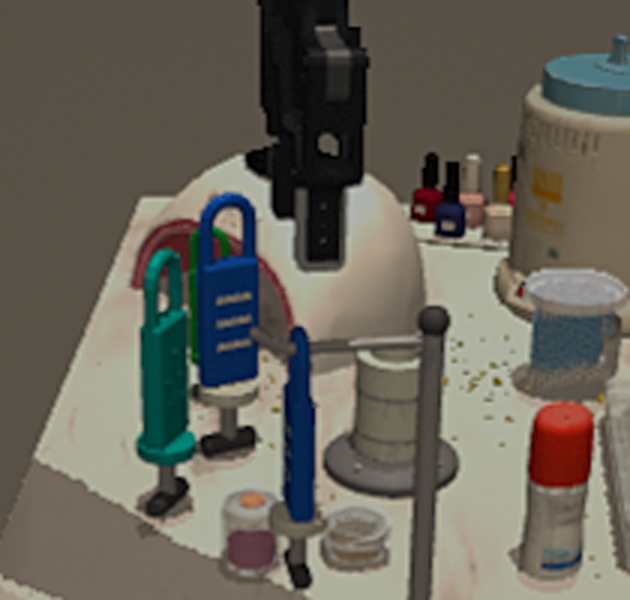

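The file hangs upright on the level part of the bar, loop at (299,345) in the crop, about 65 mm out. The jars and bottle stand where they were. I'll let any swing die out, check, then hand in.

```bash
for i in 1 2 3; do python3 -m handwheel '0 0 0 0 0 0 .5;0 0 0 0 0 0 .5;0 0 0 0 0 0 .5;0 0 0 0 0 0 .5;0 0 0 0 0 0 .5;0 0 0 0 0 0 .5;0 0 0 0 0 0 .5;0 0 0 0 0 0 .5;0 0 0 0 0 0 .5;0 0 0 0 0 0 .5;0 0 0 0 0 0 .5;0 0 0 0 0 0 .5' >/dev/null; done
python3 - <<'E'
from h import *
I=[]
for i in range(6):
    P,im,d=snap('side'); I.append(cv2.medianBlur(im,3).astype(int)[195:290,255:285])
    h=cv2.cvtColor(im,cv2.COLOR_RGB2HSV)[190:295,260:282]
    m=(h[:,:,0]>105)&(h[:,:,0]<130)&(h[:,:,1]>120); v,u=np.nonzero(m); print(len(v),u.mean()+260,v.mean()+190)
print([round(np.abs(a-I[0]).mean(),2) for a in I])
E
```

```text
504 269.484126984127 233.6825396825397
504 269.484126984127 233.6329365079365
504 269.4980158730159 233.7123015873016
507 269.47731755424064 233.69428007889547
505 269.4910891089109 233.73861386138614
507 269.47731755424064 233.69428007889547
[np.float64(0.0), np.float64(0.47), np.float64(0.47), np.float64(0.47), np.float64(0.47), np.float64(0.45)]
```

```bash
python3 -c "
from cell import arm
print(arm.sign_off())"
```

```text
the job is handed in; nothing more can be done
None
```

The file came free at about 0.5 to 0.65 rad anticlockwise on light tugs (peak about 6 N). It now hangs still and upright on the hook with the fingers clear and the jars and bottle in place; the job is handed in, with no verdict returned.

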